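# Take the thickness of a staple carton with a bridge gauge

### The arm

A 6-joint arm with a two-finger parallel gripper is mounted at the origin on a cart in front of the work surface, level with it; the furniture and walls round the work are solid. World frame = base frame: x ahead of the robot, y to its left, z up, the work surface at z = 0. Lengths are in m, angles in degrees, forces in N, time in s.
With the tool pointing down it reaches from about 0.4 to 0.825 m from the base axis. Payload 7 kg.
Tool frame: the origin (TCP) lies on the centre line of the jaws, within the pads' length; the fingertips stand 8 mm ahead of it and the grasp point (between the pads) lies 11 mm behind it; z points along the fingers, y is the line along which they close (so a half turn about z gives the same grasp; the last joint's range is limited). The gripper opens to 88 mm and grips with 3 to 60 N. Pads are 19 mm wide; open, the fingers measure 130 mm over their backs; the gripper's body (78 mm by 193 mm) begins 47 mm behind the grasp point.
Start: joints at [79.761, 20.546, 0.682, 0, -70.136, -16.507], TCP at [0.304, 0.603, 0.235] pointing down, gripper open.
Joint ranges: [-176.03, 176.03], [-82.01, 121.73], [-58.28, 71.71], [-173.87, 95.51], [-174.79, -0.11], [-173.66, 173.66]. Speed limits (degrees/s): [136.94, 136.94, 172.46, 180, 180, 180].

### API

Orientations are given as [roll, pitch, yaw] about the fixed x, y, z axes, in that order (R = Rz(yaw) Ry(pitch) Rx(roll)).
In Python, from plant import r gives the robot as it stands.
- The arm moves only by the tool carry_out, never from a script. Its argument "targets" is a list of rows, each a list of 6 numbers: the shift along the tool's x, y, z scaled (see below), then the turn, a rotation vector about the tool's x, y, z scaled (see below). A call has 1 to 5 rows; each row shifts and turns the commanded pose from where the row before left it, along the tool's axes as they then stand; what a row does not reach is not made up. The controller multiplies each number of a shift by 0.5 m and each number of a turn by 60 degrees. A row lasts 1/8 s, in which the tool goes at most 62.5 mm and 10.7 degrees, less where a joint would pass 70% of its speed; a pose out of reach is approached as far as the arm can. A call with a number of a shift or a turn outside -1 to 1 is refused whole. A call with a gripper value outside its range is refused whole. "hand" is the opening, from 0 (shut) to 1 (fully open), set as the call begins (left out, the last holds). The fingers move at their own pace and stop on an object; "squeeze" is the grip in N (left out, the last holds). Time passes only in rows, so rows that do not move let the fingers close. It gives the time, the measured TCP pose, the force, the opening and the grip force at its end, in the units of the state.
- r.get_state(): the state, without advancing time (a new reading comes with each control period).
- r.capture(name): name is "scene" or "top"; returns the picture (420x560x3 uint8, red, green, blue); there is no depth.
- r.camera_info(name): a dict with "K" (3x3 intrinsics, pixels), "eye" and "attitude" of the camera in the world. Camera axes: x right, y down, z forward; pixel columns grow to the right and rows downward; lengths in m; the calibration is good to about 2 mm. A picture is of the moment at which its call begins. camera_info takes no time and is no camera call.
- r.close_job(): hands the job in; it is judged then, once.
The state is a dict: "time_s": time; "joints": joint angles; "qd": joint speeds; "joint_torque": joint torques, N m; "tcp_pos": TCP position; "eef_rot": TCP orientation; "contact_force": force on the tool from outside, world axes, zero at the start; "moment": the same for the moment, N m; "gripper_width": finger opening in m; "gripper_force": force on a finger pad.
Only numpy, scipy, OpenCV 4.12 (cv2) and the standard library are available. Lean on these libraries where they do the work, as an engineer would, in place of code of your own. Each camera call takes 0.05 s, during which the arm holds its last target. There are 200 camera calls.

### The job

The thickness gauge has been left lying on its back. First stand it upright on the bare desk, well away from the carton, and let go of it so that it settles at its zero reading; then take it again, lift it over the small carton of staples and lower it gently astride the carton until both of its cheeks stand flat on the desk and the sprung foot rests on about the middle of the carton's top, showing its thickness. Leave it standing there released, do not drop the gauge or push the carton out of its place, and leave the other things on the desk alone.

Things in the scene. Friction and masses are not known exactly. Their poses are not given: they have to be found in the camera images.
- gauge: Loose bridge gauge, 0.45 kg, 124 mm tall upright. Origin: centre of its underside; its z axis runs up to the handle. Two steel cheeks (50 mm in x, 12 mm thick, centred at y = -36 and +36 mm, z 0 to 62) leave a 60 mm gap; a bridge 50 x 84 mm joins them at z 56 to 68. It starts lying flat, its +x side on the desk, white scale up, z axis level, origin 25 mm above the desk.
- gauge_grip (a point): Point on the gauge's axis inside its handle, 100 mm above the underside; axes as the gauge's. The handle is a flat-sided grey block on the bridge, 24 mm in x, 28 mm in y, from z = 68 to 124 mm, with a white scale on its -x face; its flat sides 28 mm apart are there to grip.
- gauge_foot (a joint): Travel of the sprung foot (m), growing as it is pushed up into the gauge: 0 = fully out, the pad 4 mm below the underside of the cheeks; 0.004 = zero reading, the gauge standing on a flat surface; limit 0.042. Thickness = value - 0.004. The spring gives 0.3 N at 0 and about 1 N at 0.032, less than the gauge's weight.
- foot_pad (a point): Centre of the underside of the foot, a round steel pad 20 mm across on the gauge's axis (gauge x = y = 0), moving with the foot.
- staple_box: Loose carton of staples, a blue and white box 32 mm (its x) x 68 mm (its y) x 28 mm high, 0.075 kg, lying flat on the desk. Origin: centre of its underside.
- memo_block: Bystander: loose yellow sticky-note block 70 x 70 x 11 mm; origin centre of underside.
- glue_tube: Bystander: loose glue tube lying down, 31 x 116 (its y) x 21 mm; origin centre of underside.
- tape_roll: Bystander: loose roll of tan tape lying flat, 92 mm across, 48 mm high; origin centre of underside.
There are look-alikes about, which are no part of the job. Of the things that look like the gauge, take the one that is farthest to the robot's left at the start. Leave any orange look-alike of the staple_box alone.

How it is judged (in metres and radians):
On the way, in this order (a step that is already met when the one before it is completed fails the run):
1. the gauge stands upright on the bare desk, its centre more than 100 mm from the carton's, let go, its foot at the zero reading (within 1.5 mm) (angle between gauge's own z axis and vertical below 0.06 rad and height (world z) of gauge below 0.004 m and contact force between the fingers and gauge below 0.05 N and horizontal distance between gauge and staple_box above 0.1 m and value of joint gauge_foot between 0.0025 and 0.0055 m), for 0.3 s.
2. the gauge is held over the carton, its underside more than 25 mm above the desk (horizontal distance between gauge and staple_box below 0.03 m and height (world z) of gauge above 0.025 m and contact force between the fingers and gauge above 0.5 N), for 0.05 s.
At the end, for the whole second after the job is handed in: The gauge stands upright (within 0.06 rad) and still, its cheeks flat on the desk (within 3 mm) either side of the carton; its foot rests on the carton's top within 11 mm of the middle across and 18 mm along, the joint reading 0.032 m within 1.5 mm; the carton lies flat within 15 mm of where it was (angle between each of gauge, staple_box's own z axis and vertical below 0.06 rad and height (world z) of gauge below 0.003 m and value of joint gauge_foot between 0.0305 and 0.0335 m and x of foot_pad in the frame of staple_box between -0.011 and 0.011 m and y of foot_pad in the frame of staple_box between -0.018 and 0.018 m and contact force between gauge_foot and staple_box above 0.2 N and distance of staple_box from where it was at the start of the episode below 0.015 m and linear speed of gauge below 0.02 m/s); the robot touches nothing.
It fails at once if the gauge pressed on the carton with more than 20 N (contact force between gauge and staple_box above 20 N).
It fails at once if the gauge dropped (moving faster than 0.5 m/s while not held) (linear speed of gauge above 0.5 m/s and contact force between each of the arm, the fingers and gauge below 0.05 N).
It fails at once if the note block, the glue tube or the tape roll moved more than 30 mm (distance of any of memo_block, glue_tube, tape_roll from where it was at the start of the episode above 0.03 m).
It also fails if it takes over 64 s, if anything falls off the work surface, if the arm or the gripper's body presses on something with over 40 N, if the wrist force passes 120 N, or if a joint passes its speed limit or range.

## Working session

There is one attempt and no reset: what is moved stays moved. The work goes in short steps, Python scripts to look and compute and a tool call to move; the robot and the scene stay as the last step left them, time stands still between calls to the robot, and variables do not carry over. Pictures are saved under pics/ and viewed, at most 13 in all, crops included, and the job is handed in when it is done.

Besides the shell and the picture viewer there is one more tool, called after "Call:" as name(argument=value, ...), one argument or row to a line, values as JSON. carry_out: Moves the arm, as the interface text tells. Its arguments: {"type":"object","properties":{"targets":{"type":"array","items":{"type":"array","items":{"type":"number","minimum":-1,"maximum":1}}},"hand":{"type":"number"},"squeeze":{"type":"number"}},"required":["targets"]}

```bash
ls; mkdir -p pics
python3 - <<'E'
from plant import r
import cv2
for n in("scene","top"):
    im=r.capture(n); cv2.imwrite(f"pics/{n}0.png",im[:,:,::-1]); c=r.camera_info(n); print(n,c)
print(r.get_state())
E
```

```text
pics
scene {'K': array([[420.07639656,   0.        , 279.9256671 ],
       [  0.        , 420.07639656, 215.81428339],
       [  0.        ,   0.        ,   1.        ]]), 'eye': array([-0.31263305, -0.5520863 ,  0.65833305]), 'attitude': array([-120.21036619,   -1.3801433 ,  -58.89701843])}
top {'K': array([[492.99197267,   0.        , 277.51211966],
       [  0.        , 492.99197267, 212.20388659],
       [  0.        ,   0.        ,   1.        ]]), 'eye': array([ 0.43965848, -0.01002016,  1.20000521]), 'attitude': array([-173.33048165,    0.87895019,  -90.3211368 ])}
{'time_s': 0.1, 'joints': array([ 7.97602488e+01,  2.05857412e+01,  6.39535701e-01, -1.62055680e-02,
       -7.01361306e+01, -1.65058766e+01]), 'qd': array([-0.0462165 , -0.06677496,  0.13775959, -0.00177685,  0.01903943,
       -0.00374216]), 'joint_torque': array([-1.00160381e-03, -5.84161270e+01,  2.93750703e+01,  7.01549783e+00,
        1.01423910e-02, -4.85860551e-05]), 'tcp_pos': array([0.30362252, 0.602388  , 0.23374303]), 'eef_rot': array([ 1.79916728e+02, -8.78732677e-03, -2.67511388e+01]), 'contact_force': array([-0.08736334,  0.10077039, -0.2219528 ]), 'moment': array([0.02990318, 0.04020669, 0.01350305]), 'gripper_force': 0.0, 'gripper_width': 0.08785396197075312}
```

View pics/scene0.png

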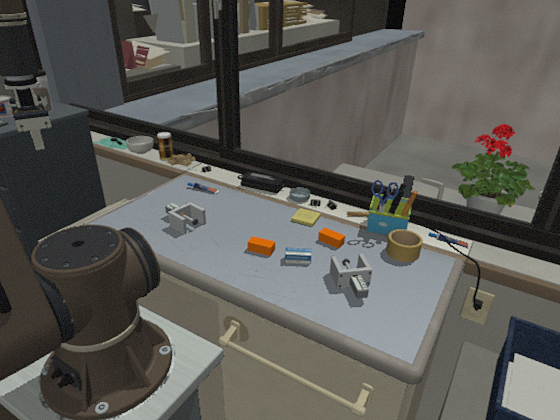

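View pics/top0.png

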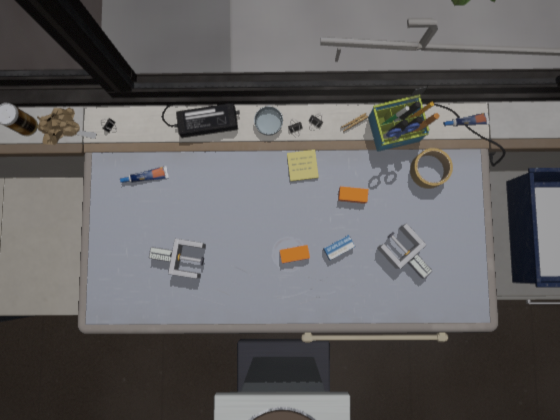

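The overhead view shows the target gauge at px (180,258) with its handle to the left. The carton is at (340,247), with orange look-alikes at (295,255) and (353,195). I'll zoom in on the gauge and carton.

```bash
cat > h.py <<'E'
import numpy as np, cv2
from scipy.spatial.transform import Rotation as R
from plant import r
def cam(n):
    c=r.camera_info(n); return np.array(c["K"]),np.array(c["eye"]),R.from_euler("xyz",c["attitude"],degrees=True).as_matrix()
def ray(n,uv,z):
    K,e,A=cam(n); d=(A@np.linalg.inv(K)@np.c_[np.atleast_2d(uv),np.ones(len(np.atleast_2d(uv)))].T).T
    return e+d*((z-e[2])/d[:,2])[:,None]
def proj(n,P):
    K,e,A=cam(n); q=(np.atleast_2d(P)-e)@A@K.T; return q[:,:2]/q[:,2:]
E
python3 - <<'E'
from h import *
im=cv2.imread("pics/top0.png")
a=cv2.resize(im[225:290,135:220],None,fx=8,fy=8,interpolation=cv2.INTER_CUBIC)
cv2.imwrite("pics/g.png",a)
b=cv2.resize(im[225:270,315:365],None,fx=10,fy=10,interpolation=cv2.INTER_CUBIC)
cv2.imwrite("pics/b.png",b)
for n,uv,z in(("top",(180,258),.05),("top",(160,255),.037),("top",(340,245),.028),("scene",(298,253),.028)):print(n,uv,ray(n,uv,z))
hsv=cv2.cvtColor(im,cv2.COLOR_BGR2HSV)
print(hsv[252:259:2,140:210:4].tolist()[0]); print(hsv[240,300:360:4].tolist())
E
```

```text
top (180, 258) [[0.46846546 0.23476163 0.05      ]]
top (160, 255) [[0.47612676 0.28500275 0.037     ]]
top (340, 245) [[ 0.49744478 -0.14052462  0.028     ]]
scene (298, 253) [[ 0.48416901 -0.14387551  0.028     ]]
[[112, 19, 151], [112, 18, 153], [115, 20, 150], [100, 6, 132], [60, 3, 163], [60, 4, 174], [53, 6, 180], [60, 4, 181], [120, 5, 149], [120, 5, 156], [135, 9, 59], [113, 22, 106], [113, 22, 105], [113, 22, 105], [110, 22, 105], [113, 22, 105], [113, 20, 114], [112, 18, 152]]
[[112, 18, 157], [112, 18, 153], [112, 18, 153], [115, 18, 153], [115, 18, 153], [112, 18, 152], [112, 18, 153], [113, 20, 153], [112, 18, 153], [111, 32, 152], [105, 106, 152], [105, 59, 172], [105, 69, 167], [109, 40, 152], [113, 20, 153]]
```

View pics/g.png

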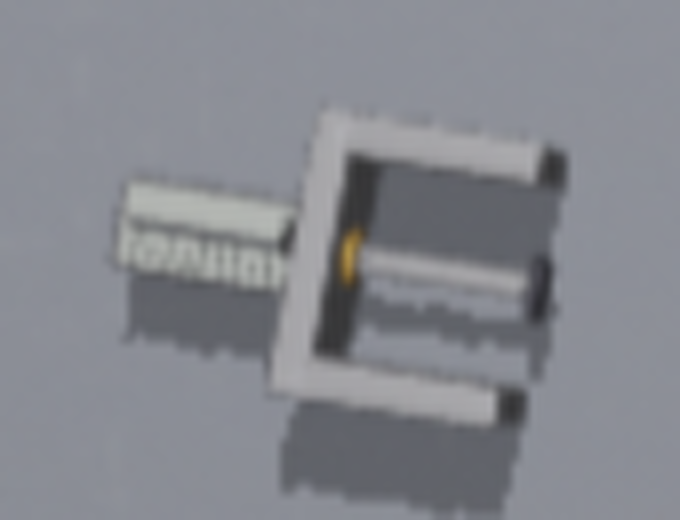

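View pics/b.png

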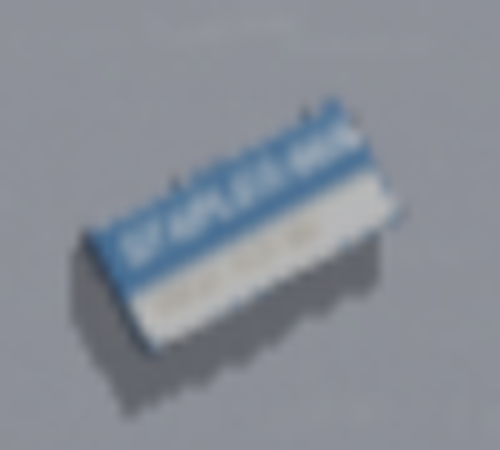

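Run:
```python
from h import *
g=np.array([[328,110],[275,388],[545,142],[500,425]])/8+[134.6,224.6]
P=ray("top",g,.05); print(P.round(4))
print("len",np.linalg.norm(P[0]-P[1]),np.linalg.norm(P[0]-P[2]),np.linalg.norm(P[1]-P[3]))
z=(P[0]+P[1]-P[2]-P[3]); z/=np.linalg.norm(z); y=P[0]-P[1]
print("az",np.degrees(np.arctan2(z[1],z[0])),"az from y",np.degrees(np.arctan2(y[1],y[0]))+90)
grip=(P[0]+P[1])/2+z*.032; print("grip",grip)
# handle end: scale corners
h=np.array([[120,265],[125,225]])/8+[134.6,224.6]; print(ray("top",h,.037))
# dark-shade/white handle check in top & scene
b=np.array([[88,232],[335,100],[402,212],[150,350]])/10+[314.6,224.6]
B=ray("top",b,.028); print(B.round(4),B.mean(0)); e=(B[1]-B[0]+B[2]-B[3])
print("carton long az",np.degrees(np.arctan2(e[1],e[0])), [np.linalg.norm(B[i]-B[i-1]) for i in range(4)])
im=r.capture("scene")
print(proj("scene",np.vstack([P,grip,B])).round(1).tolist())
cv2.imwrite("pics/s1.png",cv2.resize(im[190:300,150:350,::-1],None,fx=4,fy=4,interpolation=cv2.INTER_CUBIC))
```

```text
[[0.5144 0.2459 0.05  ]
 [0.4337 0.2598 0.05  ]
 [0.5046 0.1821 0.05  ]
 [0.4227 0.1942 0.05  ]]
len 0.08188768216932235 0.06453415661853036 0.06656839293273747
az 80.87939866325435 az from y 80.19241576340954
grip [0.47909236 0.28446706 0.05      ]
[[0.46986695 0.30949066 0.037     ]
 [0.48162421 0.30829831 0.037     ]]
[[ 0.4911 -0.1011  0.028 ]
 [ 0.522  -0.1602  0.028 ]
 [ 0.4953 -0.1755  0.028 ]
 [ 0.4631 -0.1153  0.028 ]] [ 0.49288293 -0.1380315   0.028     ]
carton long az -62.11427558844815 [np.float64(0.03132428254750741), np.float64(0.06672823824962476), np.float64(0.03072866804938475), np.float64(0.06826408490963823)]
[[190.5, 201.4], [168.0, 211.2], [204.8, 208.4], [182.5, 219.2], [172.8, 202.7], [285.1, 246.6], [310.3, 248.0], [310.8, 254.8], [284.4, 253.5]]
```

View pics/s1.png

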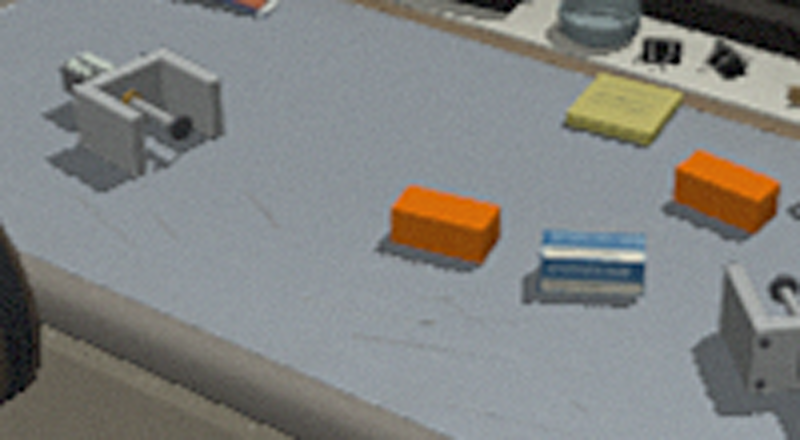

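The scene view agrees with the overhead fix: bridge corners at crop px (162,50) and (77,88), carton top corners at (541,231) and (643,232), both as projected. Next I'll plan the pre-grasp, tilted 40°.

```bash
cat >> h.py <<'E'
GZ=np.array([np.cos(np.radians(80.5)),np.sin(np.radians(80.5)),0])
def tool(yaw,t): # down, yaw, then tilted t about tool y
    return R.from_euler("xyz",[180,0,yaw],degrees=True)*R.from_euler("y",t,degrees=True)
def plan(p1,R1,n,p0=None,R0=None):
    s=r.get_state()
    if p0 is None: p0=s["tcp_pos"]; R0=R.from_euler("xyz",s["eef_rot"],degrees=True)
    w=(R0.inv()*R1).as_rotvec(); p=np.array(p0,float); Rc=R0; out=[]
    for i in range(n):
        q=p0+(np.array(p1)-p0)*(i+1)/n; Rn=R0*R.from_rotvec(w*(i+1)/n)
        d=np.r_[Rc.inv().apply(q-p)/.5,np.degrees((Rc.inv()*Rn).as_rotvec())/60].round(3)
        out.append(d.tolist()); p=p+Rc.apply(d[:3]*.5); Rc=Rc*R.from_rotvec(np.radians(d[3:]*60))
    for i in range(0,n,5): print(out[i:i+5])
    return p,Rc
E
python3 - <<'E'
from h import *
Rt=tool(-99.5,40); g=np.array([.4775,.2845,.026]); z=Rt.as_matrix()[:,2]; print(z, Rt.as_matrix()[:,1])
plan(g-z*.09,Rt,12); print(g-z*.09)
E
```

```text
[-0.10609056 -0.63397216 -0.76604444] [-9.86285602e-01  1.65047606e-01  1.66533454e-16]
[[0.047, 0.025, 0.023, -0.035, 0.048, 0.097], [0.048, 0.019, 0.027, -0.035, 0.047, 0.096], [0.048, 0.014, 0.029, -0.035, 0.048, 0.097], [0.048, 0.007, 0.032, -0.035, 0.048, 0.097], [0.046, 0.002, 0.035, -0.036, 0.048, 0.096]]
[[0.045, -0.005, 0.037, -0.035, 0.047, 0.097], [0.041, -0.01, 0.038, -0.035, 0.048, 0.097], [0.039, -0.016, 0.041, -0.035, 0.048, 0.097], [0.035, -0.021, 0.041, -0.035, 0.047, 0.096], [0.03, -0.026, 0.042, -0.035, 0.048, 0.097]]
[[0.025, -0.03, 0.043, -0.035, 0.048, 0.097], [0.02, -0.034, 0.043, -0.035, 0.047, 0.096]]
[0.48704815 0.34155749 0.094944  ]
```

Call:
carry_out(
  targets=[
    [0.047, 0.025, 0.023, -0.035, 0.048, 0.097],
    [0.048, 0.019, 0.027, -0.035, 0.048, 0.097],
    [0.048, 0.014, 0.029, -0.035, 0.048, 0.097],
    [0.048, 0.007, 0.032, -0.035, 0.048, 0.097],
    [0.046, 0.002, 0.035, -0.035, 0.048, 0.097],
  ],
  hand=1,
)

```text
time_s: 0.78
tcp_pos: [0.3804, 0.4933, 0.1761]
eef_rot: [173.4, -16.5, -55.3]
contact_force: [-0.3, -0.4, -0.1]
gripper_width: 0.0877
gripper_force: 0.0
```

Call:
carry_out(
  targets=[
    [0.045, -0.005, 0.037, -0.035, 0.048, 0.097],
    [0.041, -0.01, 0.038, -0.035, 0.048, 0.097],
    [0.039, -0.016, 0.041, -0.035, 0.048, 0.097],
    [0.035, -0.021, 0.041, -0.035, 0.048, 0.097],
  ],
)

```text
time_s: 1.27
tcp_pos: [0.4418, 0.4063, 0.13]
eef_rot: [174.5, -30.6, -79.2]
contact_force: [0.0, 0.7, -0.3]
gripper_width: 0.0878
gripper_force: 0.0
```

Run:
```python
from h import *
s=r.get_state(); print(s["joints"],s["tcp_pos"],s["eef_rot"])
Rt=tool(-99.5,40); g=np.array([.4775,.2845,.026]); z=Rt.as_matrix()[:,2]
print(proj("top",s["tcp_pos"]))
plan(g-z*.09,Rt,4)
```

```text
[ 68.22899836  33.20105161  -4.69557973  11.2580898  -81.46339938
 -63.48380985] [0.44175204 0.40628935 0.13002392] [174.52846294 -30.63169154 -79.15514508]
[[ 93.09979306 269.96261878]]
[[0.022, -0.019, 0.032, -0.026, 0.035, 0.071], [0.019, -0.022, 0.032, -0.027, 0.035, 0.071], [0.017, -0.024, 0.032, -0.026, 0.036, 0.071], [0.013, -0.026, 0.032, -0.027, 0.035, 0.071]]
```

Call:
carry_out(
  targets=[
    [0.022, -0.019, 0.032, -0.026, 0.035, 0.071],
    [0.019, -0.022, 0.032, -0.027, 0.035, 0.071],
    [0.017, -0.024, 0.032, -0.026, 0.035, 0.071],
    [0.013, -0.026, 0.032, -0.027, 0.035, 0.071],
    [0, 0, 0, 0, 0, 0],
  ],
)

```text
time_s: 1.9
tcp_pos: [0.4873, 0.3409, 0.0932]
eef_rot: [179.8, -40.0, -99.4]
contact_force: [-0.9, 0.2, 1.0]
gripper_width: 0.088
gripper_force: 0.0
```

Run:
```python
from h import *
im=r.capture("top"); im2=r.capture("scene")
s=r.get_state(); print(s["joints"],s["tcp_pos"],s["eef_rot"])
Rt=tool(-99.5,40); g=np.array([.4775,.2845,.026]); z=Rt.as_matrix()[:,2]
a=cv2.resize(im[200:300,90:250,::-1],None,fx=4,fy=4); b=cv2.resize(im2[150:250,90:250,::-1],None,fx=4,fy=4)
cv2.imwrite("pics/pre.png",cv2.resize(np.vstack([a,b]),None,fx=.75,fy=.75))
plan(g+z*.011,Rt,8)
```

```text
[ 61.52135125  39.97022752  -2.12093779  12.08738238 -86.24645385
 -75.80988695] [0.48714366 0.34252694 0.09472721] [179.87535605 -39.82948473 -99.24380466]
[[0.0, 0.0, 0.025, -0.0, 0.0, 0.0], [0.001, 0.0, 0.026, -0.0, 0.001, 0.001], [-0.0, 0.0, 0.025, -0.0, 0.0, 0.0], [0.0, 0.0, 0.025, -0.0, 0.0, 0.001], [0.0, 0.0, 0.026, -0.0, 0.001, 0.0]]
[[0.001, 0.0, 0.025, -0.0, 0.0, 0.0], [-0.0, 0.0, 0.026, -0.001, 0.0, 0.001], [0.0, -0.0, 0.025, 0.0, 0.001, 0.0]]
```

View pics/pre.png

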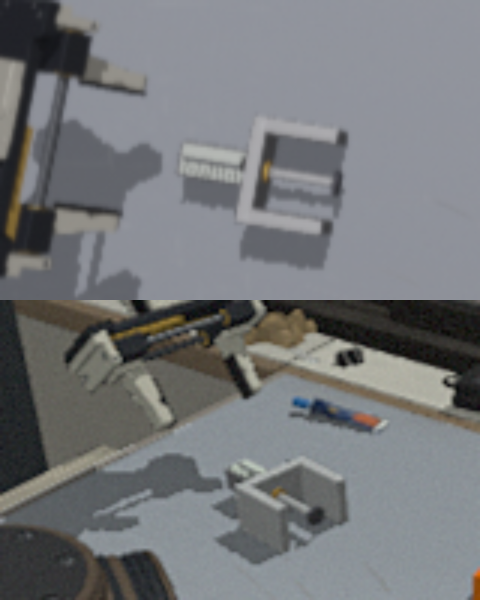

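The fingertips at (145,87) and (120,220) straddle the handle's axis, and the gap is aligned. Next I'll advance and close.

Call:
carry_out(
  targets=[
    [0, 0, 0.03, 0, 0, 0],
    [0, 0, 0.03, 0, 0, 0],
    [0, 0, 0.03, 0, 0, 0],
    [0, 0, 0.03, 0, 0, 0],
    [0, 0, 0.03, 0, 0, 0],
  ],
)

```text
time_s: 2.62
tcp_pos: [0.479, 0.2944, 0.0367]
eef_rot: [179.9, -39.8, -99.3]
contact_force: [0.8, 0.4, -0.6]
gripper_width: 0.088
gripper_force: 0.0
```

Call:
carry_out(
  targets=[
    [0, 0, 0.025, 0, 0, 0],
    [0, 0, 0.015, 0, 0, 0],
    [0, 0, 0.012, 0, 0, 0],
    [0, 0, 0, 0, 0, 0],
  ],
)

```text
time_s: 3.12
tcp_pos: [0.4764, 0.2785, 0.0174]
eef_rot: [179.9, -39.8, -99.3]
contact_force: [-0.0, -0.1, -0.2]
gripper_width: 0.0875
gripper_force: 0.0
```

Call:
carry_out(
  targets=[
    [0, 0, 0, 0, 0, 0],
    [0, 0, 0, 0, 0, 0],
    [0, 0, 0, 0, 0, 0],
    [0, 0, 0, 0, 0, 0],
    [0, 0, 0, 0, 0, 0],
  ],
  hand=0,
  squeeze=10,
)

```text
time_s: 3.75
tcp_pos: [0.4764, 0.2787, 0.0175]
eef_rot: [179.9, -39.8, -99.3]
contact_force: [0.3, -0.2, 0.3]
gripper_width: 0.0431
gripper_force: 0.0
```

Call:
carry_out(
  targets=[
    [0, 0, 0, 0, 0, 0],
    [0, 0, 0, 0, 0, 0],
    [0, 0, 0, 0, 0, 0],
    [0, 0, 0, 0, 0, 0],
    [0, 0, 0, 0, 0, 0],
  ],
)

```text
time_s: 4.38
tcp_pos: [0.4766, 0.2788, 0.0175]
eef_rot: [179.9, -39.8, -99.3]
contact_force: [2.2, 0.4, -0.8]
gripper_width: 0.0282
gripper_force: 9.9
```

Run:
```python
from h import *
s=r.get_state(); R0=R.from_euler("xyz",s["eef_rot"],degrees=True); p0=s["tcp_pos"]
G=p0-.011*R0.as_matrix()[:,2]; print("G",G)
p,Rc=plan(p0+[0,0,.06],R0,5); 
for k in (1,2,3):
    a=-30*k; Rn=R0*R.from_euler("y",a,degrees=True); Gn=G+[0,-.0*k,.06+.02*k]
    p,Rc=plan(Gn+.011*Rn.as_matrix()[:,2],Rn,5,p,Rc)
print(p,Rc.as_euler("xyz",degrees=True))
```

```text
G [0.47773928 0.28578614 0.02594814]
[[0.015, 0.0, -0.018, 0.0, 0.0, 0.0], [0.016, 0.0, -0.019, 0.0, 0.0, 0.0], [0.015, 0.0, -0.018, 0.0, 0.0, 0.0], [0.015, 0.0, -0.019, 0.0, 0.0, 0.0], [0.016, 0.0, -0.018, 0.0, 0.0, 0.0]]
[[0.003, 0.0, -0.007, -0.0, -0.1, 0.0], [0.002, 0.0, -0.007, -0.0, -0.1, 0.0], [0.002, 0.0, -0.007, -0.0, -0.1, 0.0], [0.0, 0.0, -0.007, -0.0, -0.1, 0.0], [0.0, 0.0, -0.008, -0.0, -0.1, 0.0]]
[[-0.001, 0.0, -0.008, 0.0, -0.1, 0.0], [-0.002, 0.0, -0.009, 0.0, -0.1, 0.0], [-0.002, 0.0, -0.008, 0.0, -0.1, -0.0], [-0.003, 0.0, -0.008, 0.0, -0.1, 0.0], [-0.005, 0.0, -0.007, 0.0, -0.1, 0.0]]
[[-0.005, 0.0, -0.008, 0.0, -0.1, 0.0], [-0.006, 0.0, -0.008, 0.0, -0.1, 0.0], [-0.006, 0.0, -0.007, 0.0, -0.1, -0.0], [-0.007, 0.0, -0.006, 0.0, -0.1, -0.0], [-0.008, 0.0, -0.005, 0.0, -0.1, -0.0]]
[0.47924111 0.2942095  0.13894547] [179.90998579  50.19436655 -99.41732928]
```

Call:
carry_out(
  targets=[
    [0, 0, 0, 0, 0, 0],
    [0, 0, 0, 0, 0, 0],
    [0.015, 0, -0.018, 0, 0, 0],
    [0.016, 0, -0.019, 0, 0, 0],
    [0.015, 0, -0.018, 0, 0, 0],
  ],
  squeeze=50,
)

```text
time_s: 5.0
tcp_pos: [0.4764, 0.2788, 0.0543]
eef_rot: [179.9, -39.8, -99.3]
contact_force: [-0.8, -0.3, -5.2]
gripper_width: 0.0279
gripper_force: 49.8
```

Call:
carry_out(
  targets=[
    [0.015, 0, -0.018, 0, 0, 0],
    [0.015, 0, -0.019, 0, 0, 0],
    [0, 0, 0, 0, 0, 0],
  ],
)

```text
time_s: 5.38
tcp_pos: [0.4769, 0.2795, 0.0782]
eef_rot: [180.0, -39.7, -99.3]
contact_force: [0.3, 1.0, -4.5]
gripper_width: 0.0279
gripper_force: 49.8
```

Call:
carry_out(
  targets=[
    [0.003, 0, -0.007, 0, -0.1, 0],
    [0.002, 0, -0.007, 0, -0.1, 0],
    [0.002, 0, -0.007, 0, -0.1, 0],
    [0, 0, -0.007, 0, -0.1, 0],
    [0, 0, -0.008, 0, -0.1, 0],
  ],
)

```text
time_s: 6.0
tcp_pos: [0.4769, 0.2837, 0.0948]
eef_rot: [179.9, -9.7, -99.3]
contact_force: [0.3, -0.1, -5.4]
gripper_width: 0.0279
gripper_force: 49.9
```

Run:
```python
from h import *
im=r.capture("top"); im2=r.capture("scene"); s=r.get_state(); print(s["joints"],s["gripper_width"])
a=cv2.resize(im[200:300,90:250,::-1],None,fx=4,fy=4); b=cv2.resize(im2[130:230,90:250,::-1],None,fx=4,fy=4)
cv2.imwrite("pics/lift.png",cv2.resize(np.vstack([a,b]),None,fx=.75,fy=.75))
```

```text
[ 53.8669952   20.64717018 -21.90942687   5.12955622 -56.24311527
 -66.50781595] 0.02767230723422575
```

View pics/lift.png

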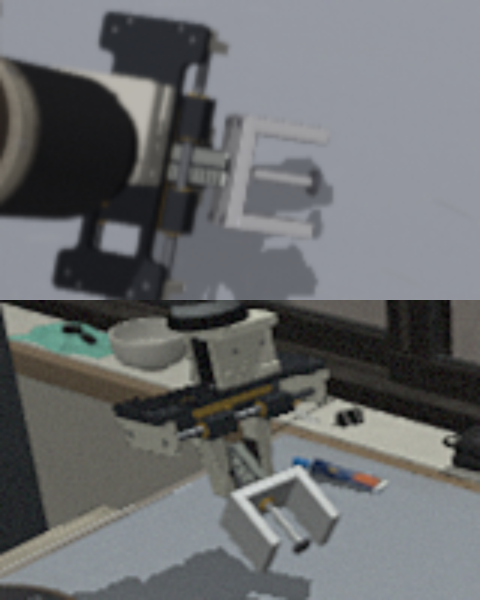

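The gauge is held firmly in line with the jaws and tips as commanded (bridge at (240,170) in the upper crop). Next I'll do the remaining 60°.

Call:
carry_out(
  targets=[
    [-0.001, 0, -0.008, 0, -0.1, 0],
    [-0.002, 0, -0.009, 0, -0.1, 0],
    [-0.002, 0, -0.008, 0, -0.1, 0],
    [-0.003, 0, -0.008, 0, -0.1, 0],
    [-0.005, 0, -0.007, 0, -0.1, 0],
  ],
)

```text
time_s: 6.72
tcp_pos: [0.477, 0.2894, 0.1145]
eef_rot: [179.8, 20.1, -99.3]
contact_force: [-1.0, -1.9, -5.4]
gripper_width: 0.0277
gripper_force: 49.9
```

Call:
carry_out(
  targets=[
    [-0.005, 0, -0.008, 0, -0.1, 0],
    [-0.006, 0, -0.008, 0, -0.1, 0],
    [-0.006, 0, -0.007, 0, -0.1, 0],
    [-0.007, 0, -0.006, 0, -0.1, 0],
    [-0.008, 0, -0.005, 0, -0.1, 0],
  ],
)

```text
time_s: 7.35
tcp_pos: [0.4783, 0.2944, 0.1382]
eef_rot: [179.8, 50.3, -99.4]
contact_force: [-1.2, -1.8, -6.4]
gripper_width: 0.028
gripper_force: 49.9
```

Call:
carry_out(
  targets=[
    [0, 0, 0, 0, 0, 0],
    [0, 0, 0, 0, 0, 0],
  ],
)

```text
time_s: 7.6
tcp_pos: [0.479, 0.294, 0.1378]
eef_rot: [179.7, 50.0, -99.5]
contact_force: [-0.0, 0.7, -4.0]
gripper_width: 0.0281
gripper_force: 50.0
```

Run:
```python
from h import *
im=r.capture("top"); im2=r.capture("scene"); s=r.get_state(); print(s["joints"],s["tcp_pos"],s["eef_rot"],s["contact_force"])
a=cv2.resize(im[200:300,110:270,::-1],None,fx=4,fy=4); b=cv2.resize(im2[130:230,90:250,::-1],None,fx=4,fy=4)
cv2.imwrite("pics/up.png",cv2.resize(np.vstack([a,b]),None,fx=.75,fy=.75))
R0=R.from_euler("xyz",s["eef_rot"],degrees=True); print(R0.inv().apply([0,0,-1]), "G",s["tcp_pos"]-.011*R0.as_matrix()[:,2])
```

```text
[ 13.40956971  13.8862305  -21.21751152 -63.34460805 -52.42231944
  17.49379486] [0.47865571 0.29510403 0.13857667] [179.87420626  50.09101017 -99.32812403] [-0.35148741 -0.28630887 -4.62929349]
[ 0.7670645  -0.00140858  0.64156845] G [0.47731189 0.286774   0.14563392]
```

View pics/up.png

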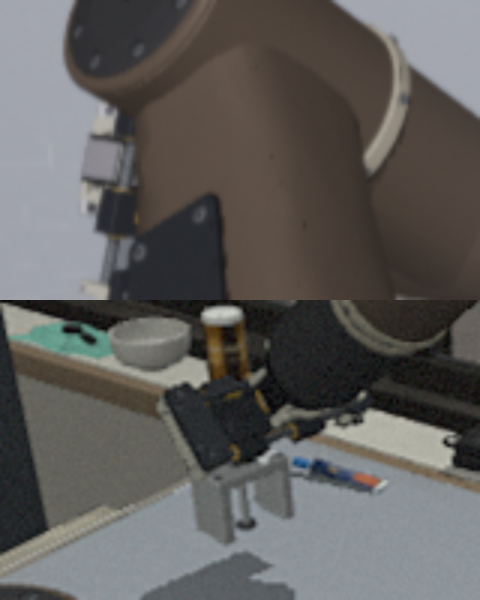

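The gauge is upright in the lower crop, cheeks at (210,505) and (272,485) px, with the foot between them. Next I'll lower it to the desk.

Call:
carry_out(
  targets=[
    [0.0092, 0, 0.0077, 0, 0, 0],
    [0.0092, 0, 0.0077, 0, 0, 0],
    [0.0092, 0, 0.0077, 0, 0, 0],
    [0.0092, 0, 0.0077, 0, 0, 0],
    [0.0092, 0, 0.0077, 0, 0, 0],
  ],
)

```text
time_s: 8.32
tcp_pos: [0.4792, 0.2945, 0.1081]
eef_rot: [179.9, 50.2, -99.5]
contact_force: [-0.2, 1.3, -6.2]
gripper_width: 0.0277
gripper_force: 50.0
```

Call:
carry_out(
  targets=[
    [0.0092, 0, 0.0077, 0, 0, 0],
    [0.0046, 0, 0.0038, 0, 0, 0],
    [0.0015, 0, 0.0013, 0, 0, 0],
    [0, 0, 0, 0, 0, 0],
  ],
)

```text
time_s: 8.82
tcp_pos: [0.4793, 0.2946, 0.0987]
eef_rot: [179.9, 50.2, -99.4]
contact_force: [-0.6, -0.1, -4.1]
gripper_width: 0.0274
gripper_force: 50.0
```

Call:
carry_out(
  targets=[
    [0.0015, 0, 0.0013, 0, 0, 0],
    [0.0015, 0, 0.0013, 0, 0, 0],
    [0, 0, 0, 0, 0, 0],
  ],
)

```text
time_s: 9.2
tcp_pos: [0.4791, 0.2946, 0.0966]
eef_rot: [179.9, 50.2, -99.4]
contact_force: [0.6, -0.5, -5.0]
gripper_width: 0.0276
gripper_force: 50.0
```

Call:
carry_out(
  targets=[
    [0.0015, 0, 0.0013, 0, 0, 0],
    [0, 0, 0, 0, 0, 0],
  ],
)

```text
time_s: 9.45
tcp_pos: [0.4791, 0.2946, 0.0956]
eef_rot: [179.9, 50.2, -99.4]
contact_force: [0.0, 0.8, -5.0]
gripper_width: 0.0279
gripper_force: 50.0
```

Call:
carry_out(
  targets=[
    [0.0015, 0, 0.0013, 0, 0, 0],
    [0, 0, 0, 0, 0, 0],
  ],
)

```text
time_s: 9.7
tcp_pos: [0.4792, 0.2946, 0.0946]
eef_rot: [179.9, 50.2, -99.4]
contact_force: [-0.5, -0.4, -4.9]
gripper_width: 0.0277
gripper_force: 50.0
```

Call:
carry_out(
  targets=[
    [0.0015, 0, 0.0013, 0, 0, 0],
    [0, 0, 0, 0, 0, 0],
  ],
)

```text
time_s: 9.95
tcp_pos: [0.4792, 0.2947, 0.0936]
eef_rot: [179.9, 50.2, -99.4]
contact_force: [-0.1, -1.2, -4.0]
gripper_width: 0.0274
gripper_force: 50.0
```

Call:
carry_out(
  targets=[
    [0.0008, 0, 0.0006, 0, 0, 0],
    [0, 0, 0, 0, 0, 0],
  ],
)

```text
time_s: 10.2
tcp_pos: [0.4792, 0.2947, 0.0932]
eef_rot: [179.9, 50.2, -99.4]
contact_force: [-1.7, -0.1, -4.1]
gripper_width: 0.0277
gripper_force: 50.0
```

Call:
carry_out(
  targets=[
    [0.0015, 0, 0.0013, 0, 0, 0],
    [0, 0, 0, 0, 0, 0],
  ],
)

```text
time_s: 10.45
tcp_pos: [0.4792, 0.2947, 0.0921]
eef_rot: [179.9, 50.2, -99.5]
contact_force: [-0.3, -0.0, -4.8]
gripper_width: 0.0277
gripper_force: 50.0
```

Call:
carry_out(
  targets=[
    [0.0015, 0, 0.0013, 0, 0, 0],
    [0, 0, 0, 0, 0, 0],
  ],
)

```text
time_s: 10.7
tcp_pos: [0.4793, 0.2948, 0.0915]
eef_rot: [179.9, 50.2, -99.4]
contact_force: [-0.0, -0.9, -0.6]
gripper_width: 0.0276
gripper_force: 50.0
```

Weight transferred to the desk. Next I'll release and back away.

Call:
carry_out(
  targets=[
    [0, 0, 0, 0, 0, 0],
    [0, 0, 0, 0, 0, 0],
    [0, 0, 0, 0, 0, 0],
    [0, 0, 0, 0, 0, 0],
    [0, 0, 0, 0, 0, 0],
  ],
  hand=0.7,
)

```text
time_s: 11.32
tcp_pos: [0.4792, 0.2947, 0.0912]
eef_rot: [179.9, 50.2, -99.4]
contact_force: [0.0, -0.6, 0.4]
gripper_width: 0.0607
gripper_force: 0.0
```

Call:
carry_out(
  targets=[
    [0, 0, -0.02, 0, 0, 0],
    [0, 0, -0.04, 0, 0, 0],
    [0, 0, -0.06, 0, 0, 0],
    [0, 0, -0.06, 0, 0, 0],
    [0, 0, -0.06, 0, 0, 0],
  ],
)

```text
time_s: 11.95
tcp_pos: [0.4639, 0.202, 0.1696]
eef_rot: [180.0, 50.2, -99.4]
contact_force: [-0.0, 1.0, 0.6]
gripper_width: 0.0613
gripper_force: 0.0
```

Run:
```python
from h import *
s=r.get_state(); print(s["joints"],s["tcp_pos"],s["gripper_width"])
im2=r.capture("scene")
cv2.imwrite("pics/stand.png",cv2.resize(im2[150:270,100:320,::-1],None,fx=3.6,fy=3.6,interpolation=cv2.INTER_CUBIC))
# hover above gauge, tool down
plan([.4785,.287,.23],tool(-99.5,0),10)
```

```text
[  2.96667388  10.17205277 -21.764748   -58.64506356 -61.43486489
  19.26936637] [0.46389521 0.20201372 0.16960194] 0.06133831435993268
[[-0.02, 0.0, 0.006, -0.0, 0.084, 0.0], [-0.021, 0.0, 0.004, -0.0, 0.083, 0.001], [-0.021, 0.0, 0.003, -0.001, 0.084, 0.0], [-0.021, 0.0, 0.0, 0.0, 0.083, 0.0], [-0.021, 0.0, -0.001, -0.0, 0.084, 0.001]]
[[-0.021, 0.0, -0.003, -0.0, 0.083, 0.0], [-0.021, 0.0, -0.005, -0.001, 0.084, 0.0], [-0.02, 0.0, -0.007, 0.0, 0.083, 0.001], [-0.019, 0.001, -0.008, -0.0, 0.084, 0.0], [-0.019, -0.0, -0.01, -0.0, 0.083, 0.001]]
```

View pics/stand.png

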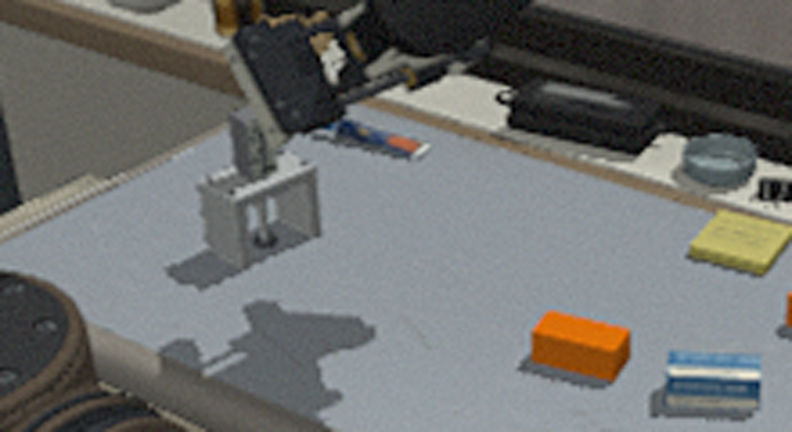

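The gauge stands on the desk at px (262,240), let go. Next I'll move over it with the tool pointing down.

Call:
carry_out(
  targets=[
    [-0.02, 0, 0.006, 0, 0.083, 0],
    [-0.021, 0, 0.004, 0, 0.084, 0],
    [-0.021, 0, 0.003, 0, 0.083, 0],
    [-0.021, 0, 0, 0, 0.084, 0],
    [-0.021, 0, -0.001, 0, 0.083, 0],
  ],
)

```text
time_s: 12.62
tcp_pos: [0.4717, 0.2466, 0.1991]
eef_rot: [-179.9, 25.1, -99.4]
contact_force: [0.4, -0.3, -0.2]
gripper_width: 0.0615
gripper_force: 0.0
```

Call:
carry_out(
  targets=[
    [-0.021, 0, -0.003, 0, 0.084, 0],
    [-0.021, 0, -0.005, 0, 0.083, 0],
    [-0.02, 0, -0.007, 0, 0.084, 0],
    [-0.019, 0, -0.008, 0, 0.083, 0],
    [-0.019, 0, -0.01, 0, 0.084, 0],
  ],
)

```text
time_s: 13.25
tcp_pos: [0.479, 0.29, 0.2281]
eef_rot: [-180.0, -0.0, -99.4]
contact_force: [-0.3, 0.1, -0.2]
gripper_width: 0.0611
gripper_force: 0.0
```

Call:
carry_out(
  targets=[
    [0, 0, 0, 0, 0, 0],
    [0, 0, 0, 0, 0, 0],
  ],
)

```text
time_s: 13.5
tcp_pos: [0.4785, 0.2901, 0.2267]
eef_rot: [179.9, 0.1, -99.4]
contact_force: [-0.0, -0.4, 0.1]
gripper_width: 0.0613
gripper_force: 0.0
```

Run:
```python
from h import *
s=r.get_state(); print(s["joints"],s["tcp_pos"],s["eef_rot"])
im=r.capture("scene")
# where handle/bridge should be: project predicted corners of handle top
c=np.array([.4780,.287,0]); yy=np.array([-GZ[1],GZ[0],0])
print(proj("scene",[c+GZ*a*.012+yy*b*.014+[0,0,.124] for a in(-1,1) for b in(-1,1)]).round(1).tolist())
print(proj("scene",[c+GZ*a*.025+yy*b*.042 for a in(-1,1) for b in(-1,1)]).round(1).tolist())
cv2.imwrite("pics/st2.png",cv2.resize(im[120:240,110:270,::-1],None,fx=5,fy=5,interpolation=cv2.INTER_CUBIC))
plan([.4785,.287,.102],tool(-99.5,0),6)
```

```text
[ 51.18456712  10.02077759 -14.73136014  -0.12668053 -65.17883177
 -60.5271395 ] [0.47854345 0.29005324 0.22669097] [ 1.79933783e+02  1.16652731e-01 -9.93957494e+01]
[[175.7, 180.0], [167.7, 183.0], [170.6, 177.6], [162.7, 180.6]]
[[189.7, 214.7], [167.2, 225.1], [179.6, 209.3], [157.1, 219.3]]
[[0.001, -0.0, 0.042, 0.0, 0.0, 0.0], [0.001, -0.0, 0.041, 0.0, 0.001, 0.0], [0.001, -0.001, 0.042, 0.001, 0.0, 0.001], [0.001, 0.0, 0.041, -0.0, 0.0, -0.0], [0.001, 0.0, 0.042, -0.0, 0.001, 0.0]]
[[0.001, 0.0, 0.042, 0.0, 0.0, 0.0]]
```

View pics/st2.png

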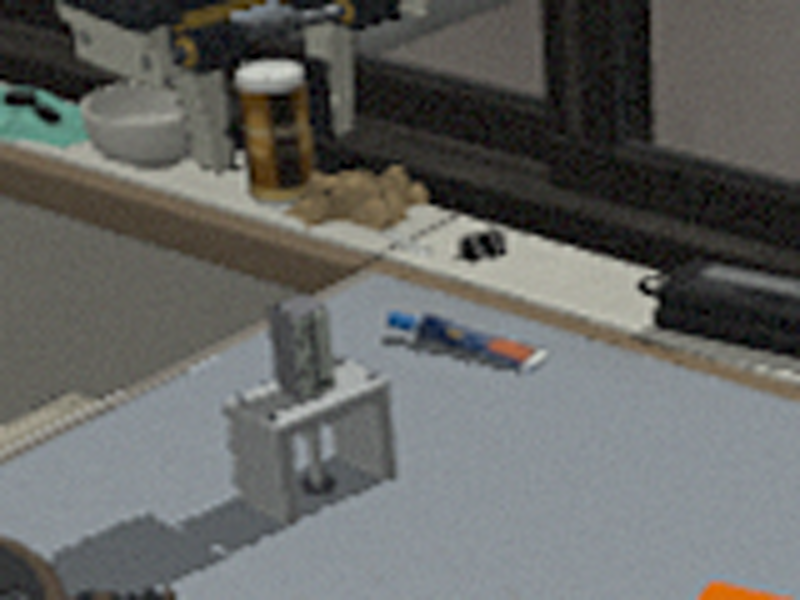

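Handle top at crop (268–328, 293–312) and cheek feet at (392,478) and (288,522) match the predicted pose within 1 px. Next I'll descend and re-grip.

Call:
carry_out(
  targets=[
    [0.002, 0, 0.05, 0, 0, 0],
    [0.002, 0, 0.05, 0, 0, 0],
    [0.002, 0, 0.05, 0, 0, 0],
    [0, 0, 0.05, 0, 0, 0],
    [0, 0, 0.04, 0, 0, 0],
  ],
)

```text
time_s: 14.18
tcp_pos: [0.4781, 0.2867, 0.106]
eef_rot: [179.9, 0.1, -99.5]
contact_force: [-0.2, -0.4, 0.0]
gripper_width: 0.0617
gripper_force: 0.0
```

Call:
carry_out(
  targets=[
    [0, 0, 0.025, 0, 0, 0],
    [0, 0, 0.014, 0, 0, 0],
    [0, 0, 0, 0, 0, 0],
  ],
)

```text
time_s: 14.55
tcp_pos: [0.4781, 0.2878, 0.087]
eef_rot: [179.9, 0.1, -99.4]
contact_force: [0.0, -0.1, 0.6]
gripper_width: 0.0617
gripper_force: 0.0
```

Call:
carry_out(
  targets=[
    [0, 0, 0, 0, 0, 0],
    [0, 0, 0, 0, 0, 0],
    [0, 0, 0, 0, 0, 0],
    [0, 0, 0, 0, 0, 0],
    [0, 0, 0, 0, 0, 0],
  ],
  hand=0,
  squeeze=30,
)

```text
time_s: 15.18
tcp_pos: [0.4781, 0.2881, 0.087]
eef_rot: [179.9, 0.1, -99.3]
contact_force: [-0.4, 0.1, 1.6]
gripper_width: 0.0281
gripper_force: 30.0
```

Call:
carry_out(
  targets=[
    [0, 0, 0, 0, 0, 0],
    [0, 0, 0, 0, 0, 0],
  ],
)

```text
time_s: 15.42
tcp_pos: [0.4781, 0.2881, 0.0871]
eef_rot: [179.9, 0.1, -99.4]
contact_force: [-0.8, 0.5, 3.3]
gripper_width: 0.0279
gripper_force: 30.0
```

Call:
carry_out(
  targets=[
    [0, 0, -0.02, 0, 0, 0],
    [0, 0, -0.04, 0, 0, 0],
    [0, 0, -0.04, 0, 0, 0],
    [0, 0, -0.04, 0, 0, 0],
    [0, 0, -0.03, 0, 0, 0],
  ],
)

```text
time_s: 16.05
tcp_pos: [0.4778, 0.2876, 0.1727]
eef_rot: [179.9, 0.1, -99.4]
contact_force: [0.9, -0.5, -5.0]
gripper_width: 0.028
gripper_force: 30.0
```

Run:
```python
from h import *
s=r.get_state(); print(s["joints"],s["tcp_pos"],s["contact_force"],s["gripper_width"])
plan([.493,-.138,.172],tool(-62.1,0),15)
```

```text
[ 51.07814243  12.42485363 -19.2161368   -0.13538052 -58.34351143
 -60.3793754 ] [0.47784301 0.28763309 0.17268159] [ 0.90839339 -0.48386975 -4.99192819] 0.028045927311382522
[[0.056, -0.011, 0.0, 0.0, 0.0, -0.041], [0.056, -0.009, 0.0, 0.0, 0.0, -0.042], [0.056, -0.006, 0.0, 0.0, 0.0, -0.041], [0.057, -0.004, 0.0, 0.0, 0.0, -0.042], [0.057, -0.002, 0.0, 0.0, 0.001, -0.041]]
[[0.056, 0.001, 0.0, 0.0, -0.0, -0.041], [0.057, 0.004, 0.0, 0.0, -0.0, -0.042], [0.057, 0.006, 0.0, 0.001, -0.0, -0.041], [0.056, 0.008, 0.0, -0.0, 0.0, -0.042], [0.056, 0.011, 0.0, -0.0, 0.0, -0.041]]
[[0.055, 0.013, 0.0, -0.0, 0.0, -0.042], [0.054, 0.015, 0.0, -0.0, 0.0, -0.041], [0.054, 0.018, 0.0, -0.0, 0.0, -0.041], [0.053, 0.021, 0.001, -0.0, 0.001, -0.042], [0.052, 0.022, -0.0, 0.0, -0.0, -0.041]]
```

Call:
carry_out(
  targets=[
    [0.056, -0.011, 0, 0, 0, -0.041],
    [0.056, -0.009, 0, 0, 0, -0.042],
    [0.056, -0.006, 0, 0, 0, -0.041],
    [0.057, -0.004, 0, 0, 0, -0.042],
    [0.057, -0.002, 0, 0, 0, -0.041],
  ],
)

```text
time_s: 16.68
tcp_pos: [0.4828, 0.1447, 0.1716]
eef_rot: [179.9, 0.1, -86.9]
contact_force: [-0.4, 0.0, -5.2]
gripper_width: 0.028
gripper_force: 30.0
```

Call:
carry_out(
  targets=[
    [0.056, 0.001, 0, 0, 0, -0.041],
    [0.057, 0.004, 0, 0, 0, -0.042],
    [0.057, 0.006, 0, 0, 0, -0.041],
    [0.056, 0.008, 0, 0, 0, -0.042],
    [0.056, 0.011, 0, 0, 0, -0.041],
  ],
)

```text
time_s: 17.3
tcp_pos: [0.4877, 0.0029, 0.1714]
eef_rot: [179.9, 0.1, -74.4]
contact_force: [1.2, -0.2, -4.6]
gripper_width: 0.0279
gripper_force: 30.0
```

Call:
carry_out(
  targets=[
    [0.055, 0.013, 0, 0, 0, -0.042],
    [0.054, 0.015, 0, 0, 0, -0.041],
    [0.054, 0.018, 0, 0, 0, -0.041],
    [0.053, 0.021, 0, 0, 0, -0.042],
    [0.052, 0.022, 0, 0, 0, -0.041],
  ],
)

```text
time_s: 17.92
tcp_pos: [0.4928, -0.1384, 0.1711]
eef_rot: [180.0, 0.1, -62.0]
contact_force: [-0.5, -0.7, -3.8]
gripper_width: 0.0276
gripper_force: 30.0
```

Call:
carry_out(
  targets=[
    [0, 0, 0, 0, 0, 0],
    [0, 0, 0, 0, 0, 0],
  ],
)

```text
time_s: 18.18
tcp_pos: [0.493, -0.1375, 0.1711]
eef_rot: [180.0, 0.1, -62.2]
contact_force: [-0.1, 1.2, -4.9]
gripper_width: 0.0278
gripper_force: 30.0
```

Run:
```python
from h import *
s=r.get_state(); print(s["joints"],s["tcp_pos"],s["eef_rot"],s["gripper_width"])
im=r.capture("scene")
c=s["tcp_pos"]*[1,1,0]; M=R.from_euler("xyz",s["eef_rot"],degrees=True).as_matrix()
zb=s["tcp_pos"][2]-.087
print(proj("scene",[c+M[:,0]*a*.025+M[:,1]*b*.042+[0,0,zb] for a in(-1,1) for b in(-1,1)]).round(1).tolist())
cv2.imwrite("pics/over.png",cv2.resize(im[170:290,220:380,::-1],None,fx=5,fy=5,interpolation=cv2.INTER_CUBIC))
plan([.493,-.138,.12],tool(-62.1,0),5)
```

```text
[  6.34070075   8.30043336 -24.71725608  -0.13500956 -57.06670413
  21.57295598] [ 0.49298523 -0.13746307  0.17106454] [ 1.79963075e+02  1.36332773e-01 -6.21598703e+01] 0.027773455859492084
[[289.3, 223.5], [288.0, 241.1], [308.3, 224.5], [308.3, 242.2]]
[[0.0, 0.0, 0.02, 0.0, 0.0, -0.0], [0.001, 0.0, 0.021, 0.0, 0.001, -0.0], [-0.0, 0.001, 0.02, 0.0, 0.0, -0.0], [0.0, -0.0, 0.021, 0.0, 0.001, -0.0], [0.0, -0.0, 0.02, 0.0, 0.0, -0.0]]
```

View pics/over.png

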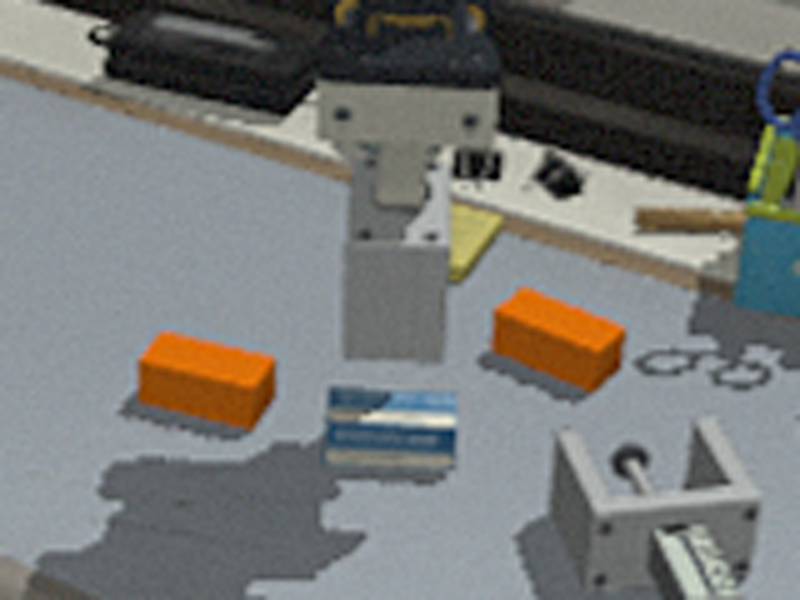

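Near cheek feet at crop (343,358) and (443,360) match the prediction and are centred on the carton (326–454). Next I'll lower it.

Call:
carry_out(
  targets=[
    [0, 0, 0.02, 0, 0, 0],
    [0, 0, 0.025, 0, 0, 0],
    [0, 0, 0.025, 0, 0, 0],
    [0, 0, 0.02, 0, 0, 0],
    [0, 0, 0.01, 0, 0, 0],
  ],
)

```text
time_s: 18.85
tcp_pos: [0.493, -0.1374, 0.1203]
eef_rot: [179.9, 0.1, -62.1]
contact_force: [-0.2, -0.2, -5.5]
gripper_width: 0.0278
gripper_force: 30.0
```

Call:
carry_out(
  targets=[
    [0, 0, 0.01, 0, 0, 0],
    [0, 0, 0.01, 0, 0, 0],
    [0, 0, 0.01, 0, 0, 0],
    [0, 0, 0.01, 0, 0, 0],
    [0, 0, 0.01, 0, 0, 0],
  ],
)

```text
time_s: 19.48
tcp_pos: [0.4935, -0.1375, 0.0961]
eef_rot: [-180.0, 0.1, -62.1]
contact_force: [0.1, -1.6, -3.3]
gripper_width: 0.0277
gripper_force: 30.0
```

Call:
carry_out(
  targets=[
    [0, 0, 0.006, 0, 0, 0],
    [0, 0, 0.003, 0, 0, 0],
    [0, 0, 0, 0, 0, 0],
  ],
)

```text
time_s: 19.85
tcp_pos: [0.4934, -0.1374, 0.0917]
eef_rot: [180.0, 0.1, -62.1]
contact_force: [0.2, 0.2, -3.7]
gripper_width: 0.0279
gripper_force: 30.0
```

Call:
carry_out(
  targets=[
    [0, 0, 0.003, 0, 0, 0],
    [0, 0, 0.003, 0, 0, 0],
    [0, 0, 0, 0, 0, 0],
  ],
)

```text
time_s: 20.23
tcp_pos: [0.4933, -0.1374, 0.0887]
eef_rot: [180.0, 0.1, -62.1]
contact_force: [0.7, -0.1, -3.8]
gripper_width: 0.0279
gripper_force: 30.0
```

Call:
carry_out(
  targets=[
    [0, 0, 0.002, 0, 0, 0],
    [0, 0, 0, 0, 0, 0],
  ],
)

```text
time_s: 20.48
tcp_pos: [0.4934, -0.1374, 0.0877]
eef_rot: [180.0, 0.1, -62.1]
contact_force: [0.1, 0.1, -4.1]
gripper_width: 0.028
gripper_force: 30.0
```

Call:
carry_out(
  targets=[
    [0, 0, 0.001, 0, 0, 0],
    [0, 0, 0, 0, 0, 0],
  ],
)

```text
time_s: 20.72
tcp_pos: [0.4933, -0.1374, 0.0872]
eef_rot: [180.0, 0.1, -62.1]
contact_force: [-0.7, 0.2, -3.5]
gripper_width: 0.0282
gripper_force: 30.0
```

Call:
carry_out(
  targets=[
    [0, 0, 0.001, 0, 0, 0],
    [0, 0, 0, 0, 0, 0],
  ],
)

```text
time_s: 20.98
tcp_pos: [0.4933, -0.1374, 0.0871]
eef_rot: [-180.0, 0.1, -62.1]
contact_force: [-2.2, 0.7, 0.9]
gripper_width: 0.0279
gripper_force: 30.0
```

Cheeks are down. Next I'll release and retract.

Call:
carry_out(
  targets=[
    [0, 0, 0, 0, 0, 0],
    [0, 0, 0, 0, 0, 0],
    [0, 0, 0, 0, 0, 0],
    [0, 0, 0, 0, 0, 0],
    [0, 0, 0, 0, 0, 0],
  ],
  hand=0.7,
)

```text
time_s: 21.6
tcp_pos: [0.4933, -0.1374, 0.0868]
eef_rot: [180.0, 0.1, -62.1]
contact_force: [-0.5, -0.2, -0.7]
gripper_width: 0.0611
gripper_force: 0.0
```

Call:
carry_out(
  targets=[
    [0, 0, -0.02, 0, 0, 0],
    [0, 0, -0.04, 0, 0, 0],
    [0, 0, -0.06, 0, 0, 0],
    [0, 0, -0.08, 0, 0, 0],
    [0, 0, -0.08, 0, 0, 0],
  ],
)

```text
time_s: 22.22
tcp_pos: [0.4933, -0.1377, 0.2288]
eef_rot: [-180.0, 0.1, -62.1]
contact_force: [0.2, 1.1, -1.1]
gripper_width: 0.0617
gripper_force: 0.0
```

Call:
carry_out(
  targets=[
    [0, 0, 0, 0, 0, 0],
    [0, 0, 0, 0, 0, 0],
  ],
)

```text
time_s: 22.48
tcp_pos: [0.4931, -0.1375, 0.2269]
eef_rot: [-180.0, 0.1, -62.1]
contact_force: [-0.2, -0.3, -0.1]
gripper_width: 0.0611
gripper_force: 0.0
```

Run:
```python
from h import *
im=r.capture("scene")
c=np.array([.4933,-.1374,0]); M=tool(-62.1,0).as_matrix()
print(proj("scene",[c+M[:,0]*a*.025+M[:,1]*b*.042 for a in(-1,1) for b in(-1,1)]).round(1).tolist())
print(proj("scene",[c+M[:,0]*a*.012+M[:,1]*b*.014+[0,0,.124] for a in(-1,1) for b in(-1,1)]).round(1).tolist())
cv2.imwrite("pics/fin.png",cv2.resize(im[170:290,220:380,::-1],None,fx=5,fy=5,interpolation=cv2.INTER_CUBIC))
```

```text
[[288.2, 249.7], [287.0, 268.4], [306.5, 250.6], [306.5, 269.4]]
[[294.6, 215.9], [294.3, 221.6], [304.1, 216.4], [304.0, 222.1]]
```

View pics/fin.png

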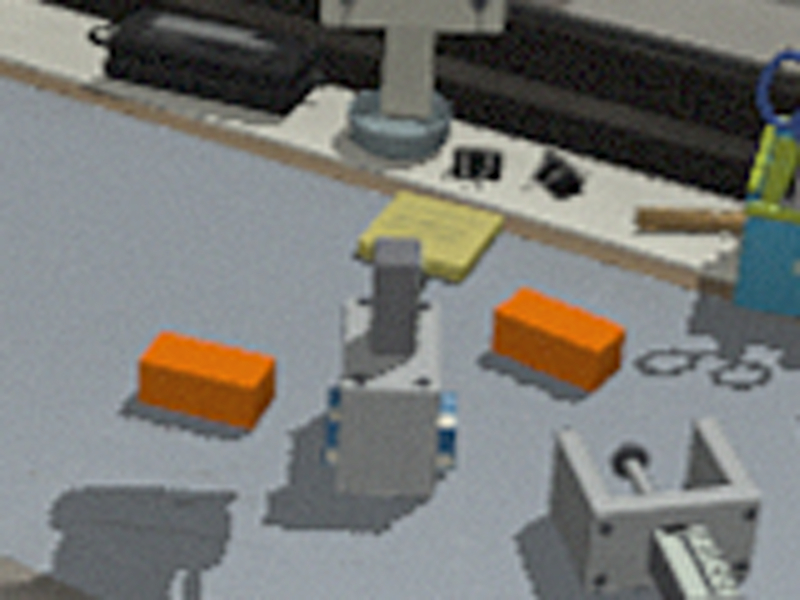

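The gauge stands astride the carton. Its near feet, at crop (336,490) and (432,495), match the prediction, and the carton ends still show at 328 and 455, unmoved. Time to hand in.

```bash
python3 -c "
from plant import r
print(r.close_job())"
```

```text
the job is handed in; nothing more can be done
None
```

I stood the gauge upright on the bare desk, let go, then lifted it over the carton and lowered it astride. It is standing released with the carton where it was, and I handed the job in at about 22.5 s. The judge returned no verdict. I checked position by camera and had no way to read the foot joint directly.

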